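# Wind and lock the belt tensioner of the egg conveyor

## Robot

A 6-joint arm with a two-finger parallel gripper is mounted at the origin on the work surface. World frame = base frame: x ahead of the robot, y to its left, z up, the work surface at z = 0. Lengths are in m, angles in rad, forces in N, time in s.
With the tool pointing down it reaches from about 0.4 to 0.825 m from the base axis. Payload 7 kg.
Tool frame: the origin (TCP) lies at the very end of the fingers, on their centre line; the grasp point (between the pads) lies 19 mm behind it; z points along the fingers, y is the direction in which the jaws open and shut (so a half turn about z gives the same grasp; the last joint's range is limited). The gripper opens to 88 mm and grips with 3 to 60 N. Pads are 19 mm wide; open, the fingers measure 130 mm over their backs; the gripper's body (78 mm by 193 mm) begins 47 mm behind the grasp point.
Start: joints at [1.464, 0.359, 0.012, 0, -1.224, -0.288], TCP at [0.26, 0.623, 0.227] pointing down, gripper open.
Joint ranges: [-3.07, 3.07], [-1.43, 2.12], [-1.02, 1.25], [-3.03, 1.67], [-3.05, -0], [-3.03, 3.03]. Speed limits (rad/s): [2.39, 2.39, 3.01, 3.14, 3.14, 3.14].

## Interface

Orientations are given as [roll, pitch, yaw] about the fixed x, y, z axes, in that order (R = Rz(yaw) Ry(pitch) Rx(roll)).
In Python, from station import arm gives the robot as it stands.
- The arm moves only by the shell command python3 -m inch 'ROWS' [FORCE]. ROWS is text: rows parted by semicolons, each of 7 numbers parted by spaces: the closure, from 0 (fully open) to 1 (shut), then the shift along the tool's x, y, z each as a share of 300 mm, from -1 to 1, then the turn, a rotation vector about the tool's x, y, z each as a share of 60 degrees, from -1 to 1. In form: grip tx ty tz rx ry rz; .... A call has 1 to 12 rows; each row is the pose to reach, as a shift and turn from the pose commanded when the call began, along the tool's axes at that moment; what a row does not reach only later rows make up. A row lasts 1/10 s, in which the tool goes at most 50 mm and 8.59 degrees, less where a joint would pass 70% of its speed; a pose out of reach is approached as far as the arm can. A call with a number of a shift or a turn outside -1 to 1 is refused whole. A call with a gripper value outside its range is refused whole. The fingers move at their own pace and stop on an object; FORCE is the grip in N (left out, the last holds). Time passes only in rows, so rows that repeat a pose let the fingers close. It gives the time, the measured TCP pose, the force and the opening at its end, in the units of the state.
- arm.get_state(): the state, without advancing time (a new reading comes with each control period).
- arm.grab_frame(name): name is "side" or "top" or "wrist"; returns a dict with "img" (420x560x3 uint8, red, green, blue), "range_z" (420x560 float32, m along the optical axis (not along the pixel's ray), 0 where there is no reading), "fx", "fy", "cx", "cy" (pixels), "extrinsics" (4x4, takes a point from world to camera coordinates); the wrist camera has in their place "tool_from_camera" (4x4, takes a point from camera to tool coordinates, whose origin is the TCP and whose axes are the flange's). Camera axes: x right, y up, looking along -z (the intrinsics and any distortion apply to the point x, -y, -z); pixel columns grow to the right and rows downward; lengths in m; the calibration is good to about 2 mm. The wrist camera is an equidistant fisheye: a pixel r from the principal point sees the ray r / f radians off the axis. A picture is of the moment at which its call begins: read the wrist's pose just before it.
- arm.job_done(): hands the job in, once; it reports no verdict.
The state is a dict: "t": time; "q": joint angles; "qd": joint speeds; "joint_efforts": joint torques, N m; "eef_pos": TCP position; "ee_rot": TCP orientation; "force": force on the tool from outside, world axes, zero at the start; "moment": the same for the moment, N m; "width": finger opening in m.
Only numpy, scipy, OpenCV 4.12 (cv2) and the standard library are available. Lean on these libraries where they do the work, as an engineer would, in place of code of your own. Each camera call takes 0.05 s, during which the arm holds its last target.

## Task

Set the belt tension of the egg conveyor: turn the cross handle of the parked lock pin so that it drops off its perch into the slot and rests on the tension wheel, then push the wheel's crank post round anticlockwise (seen from above) against its spring until the pin falls through the hole in the wheel. Do not force the wheel once the pin has gone in; then let go so that the pin alone holds the wheel, and leave everything lying around undisturbed.

Things in the scene. Friction and masses are not known exactly. Their poses are not given: they have to be found in the camera images.
- conveyor: White drive end of a small egg roller conveyor, fixed: deck box 240 x 240 x 50 mm high, with a bed of white rollers behind it (local +x, 120 to 310 mm). Origin at table height under the middle of the deck, exactly below the wheel's axis; z up; local -x is the side facing the robot.
- tension_wheel (a joint): Turn of the sprung grey metal wheel on its upright axis (rad): 0 = slack (the start; the spring returns it there), grows anticlockwise seen from above, stop at 1.75. The turn that brings its hole under the pin differs from case to case, 0.6 to 1.4. The push at the crank post is 3 N at first, up to 8 N. Once the pin is in, the wheel is blocked and the push rises steeply.
- wheel_top (a point): Point on the wheel's axis at the flat top of its rim plate, 78 mm above the table. The plate is 12 mm thick and reaches 64 mm from the axis; the hub rises to 91 mm above the table. The plate has one square through-hole, 18 mm wide, 45 mm from the axis.
- crank (a point): Top of the wheel's crank post, on the post's axis: an upright steel post 18 mm thick, 54 mm from the wheel's axis, from 78 to 128 mm above the table. It travels with the wheel; slack, it lies at 150 degrees (anticlockwise from local +x) in the conveyor's frame, the side near the robot.
- bracket: Grey lock bracket round the wheel's rim, fixed, bolted at a different place round the wheel from case to case. Origin on the wheel's axis at table height, z up; local +x points from the axis to the bracket. Its arm spans local x 28 to 90 mm, y -20 to 20 mm, top 110 mm above the table. The pin's upright guide bore (14 mm) is at local x = 45 mm.
- slot (a point): On the bracket, on the bore's axis, at the top of the two perches, 152 mm above the table. The perches are blocks standing on the arm, 30 mm long along the bracket's local y and 16 mm thick, on either side of a slot 18 mm wide that runs along the bracket's local y. The slot is 42 mm deep.
- pin: Loose steel T-shaped lock pin, 0.1 kg: shank 12 mm thick, 58 mm long, upright in the bore; on top a cross bar 90 mm long, 12 wide, 16 tall. Origin on the shank's axis at the bar's underside; x along the bar. At the start it is parked: the bar lies across the perches, within 32 degrees of the bracket's x, origin 152 mm above the table.
- pin_bar (a point): Middle of the top of the pin's bar, 16 mm above the pin's origin. With the bar turned along the slot (within 10 degrees, either way round) the pin drops 16 mm until its tip rests on the wheel (pin origin at 136 mm); when the wheel's hole comes under it, it drops about 26 mm more (origin near 110 mm).
- egg_tray: Bystander: pulp tray with six eggs, 155 x 107 x 76 mm, origin under its middle.
- wash_bottle: Bystander: white bottle with a red cap, 60 mm thick, 150 mm tall, origin under its middle.
- beaker: Bystander: glass beaker, 72 mm wide, 90 mm tall, origin under its middle.
- jar: Bystander: small amber jar on the deck's far left corner (conveyor's +x +y), 36 mm thick, 45 mm tall, origin under its middle.
- bearing: Bystander: steel bearing ring lying on the deck's near right corner, 34 mm wide, 10 mm high, origin under its middle.
- screwdriver: Bystander: screwdriver, 180 mm long, lying on the table, left of the robot's front.
- brush: Bystander: brush, 170 mm long, lying on the table, far right.
Not all that is in view belongs to the job. What is shaped like the pin but blue or turquoise is not meant.

How it is judged:
By the outcome, as a careful person would: the job done as asked, in the order asked, and still so for the second after the job is handed in, with the robot touching nothing.
It also fails if it takes over 53 s, if anything falls off the work surface, if the arm or the gripper's body presses on something with over 40 N, if the wrist force passes 120 N, or if a joint passes its speed limit or range.

## Working session

There is one attempt and no reset: what is moved stays moved. The work goes in short steps, Python scripts to look and compute and a shell command to move; the robot and the scene stay as the last step left them, time stands still between calls to the robot, and variables do not carry over. Pictures are saved under pics/ and viewed, and the job is handed in when it is done.

```bash
ls; mkdir -p pics; python3 - <<'E'
from station import arm
import cv2,numpy as np
s=arm.get_state();print({k:np.round(v,3).tolist() for k,v in s.items()})
for n in ["side","top","wrist"]:
    f=arm.grab_frame(n)
    cv2.imwrite(f"pics/{n}0.png",f["img"][:,:,::-1])
    np.savez(f"{n}0.npz",**f)
    print(n,f["fx"],f["fy"],f["cx"],f["cy"],[k for k in f]);print(np.round(f.get("extrinsics",f.get("tool_from_camera")),3).tolist())
E
```

```text
pics
{'t': 0.0, 'q': [1.464, 0.359, 0.011, -0.0, -1.224, -0.288], 'qd': [0.001, -0.0, 0.001, 0.001, -0.001, -0.0], 'joint_efforts': [-0.001, -58.273, 29.305, 6.997, 0.007, -0.0], 'eef_pos': [0.259, 0.623, 0.226], 'ee_rot': [3.14, -0.0, -0.395], 'force': [-0.587, -0.12, 0.392], 'moment': [-0.016, -0.05, -0.037], 'width': 0.088}
side 424.28017012616425 424.28017012616425 285.81871880604933 208.26251425312307 ['img', 'range_z', 'fx', 'fy', 'cx', 'cy', 'extrinsics']
[[0.85, -0.526, 0.021, -0.493], [0.255, 0.446, 0.858, -0.231], [-0.461, -0.724, 0.513, -0.904], [0.0, 0.0, 0.0, 1.0]]
top 389.43046737415654 389.43046737415654 284.14088591371865 215.9954771974586 ['img', 'range_z', 'fx', 'fy', 'cx', 'cy', 'extrinsics']
[[-0.101, -0.995, -0.001, 0.021], [0.974, -0.099, 0.204, -0.561], [-0.203, 0.02, 0.979, -0.965], [0.0, 0.0, 0.0, 1.0]]
wrist 325.19226210127806 325.19226210127806 281.22584580823036 206.17610927440575 ['img', 'range_z', 'fx', 'fy', 'cx', 'cy', 'tool_from_camera']
[[0.001, 0.961, 0.276, 0.075], [1.0, -0.001, 0.001, -0.001], [0.001, 0.276, -0.961, -0.159], [0.0, 0.0, 0.0, 1.0]]
```

View pics/side0.png

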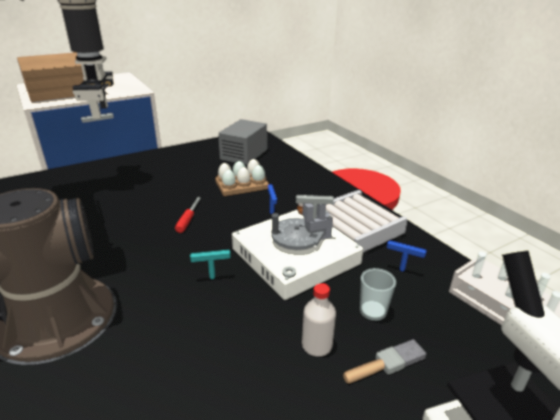

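View pics/top0.png

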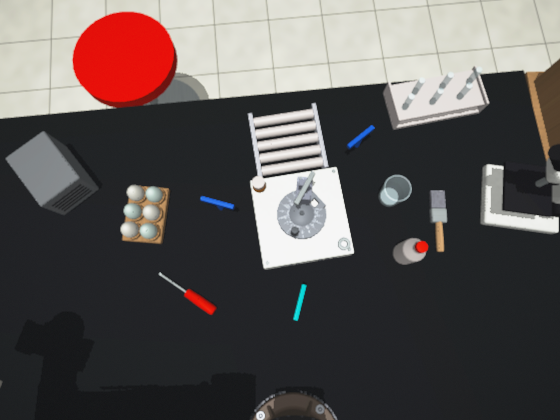

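View pics/wrist0.png

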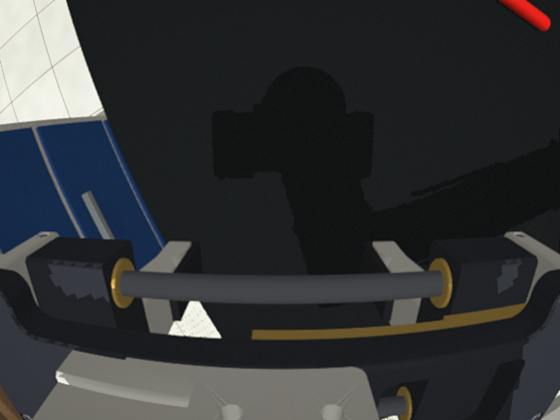

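The scene: conveyor deck in the top view around (302,218), wheel at (301,214), bar of the pin at (305,188) running up-right, post near (294,231); the turquoise/blue T-pins are decoys on the table. Now measuring with depth and zooming.

```bash
cat > h.py <<'E'
import numpy as np,cv2
def load(p): return dict(np.load(p))
def world(f):
    h,w=f["range_z"].shape
    u,v=np.meshgrid(np.arange(w),np.arange(h)); z=f["range_z"]
    P=np.stack([(u-f["cx"])/f["fx"]*z,-(v-f["cy"])/f["fy"]*z,-z],-1)
    E=f["extrinsics"]; return (P-E[:3,3])@E[:3,:3]
def proj(f,p):
    E=f["extrinsics"];c=E[:3,:3]@np.array(p)+E[:3,3]
    return f["cx"]+f["fx"]*c[0]/-c[2], f["cy"]-f["fy"]*c[1]/-c[2]
def ray(f,u,v,z):
    E=f["extrinsics"];d=E[:3,:3].T@np.array([(u-f["cx"])/f["fx"],-(v-f["cy"])/f["fy"],-1.]);o=-E[:3,:3].T@E[:3,3]
    return o+d*(z-o[2])/d[2]
E
python3 - <<'E'
from h import *
for n,box in [("top",(240,150,370,280)),("side",(220,170,420,310))]:
    f=load(n+"0.npz");W=world(f)
    a,b,c,d=box
    cv2.imwrite(f"pics/{n}z.png",cv2.resize(f["img"][b:d,a:c,::-1],None,fx=4,fy=4,interpolation=cv2.INTER_CUBIC))
    m=(abs(W[...,2]-.05)<.006)&(f["img"].min(-1)>170)
    if n=="top":
        k=cv2.connectedComponentsWithStats(m.astype(np.uint8));i=1+k[2][1:,4].argmax();m=k[1]==i
        ys,xs=np.nonzero(m)
        pts=np.array([ray(f,x,y,.05)[:2] for x,y in zip(xs,ys)],np.float32)
        r=cv2.minAreaRect(pts);print(r)
        print("deck z",np.median(W[m][:,2]))
        hi=(W[...,2]>.14)&(W[...,2]<.2)&(W[...,0]>.3)&(W[...,0]<.8)&(abs(W[...,1])<.25)
        k=cv2.connectedComponentsWithStats(hi.astype(np.uint8));print(k[2],k[3])
        for i in range(1,k[0]):
            q=W[k[1]==i];print(i,len(q),q.mean(0),q[:,2].max())
E
```

```text
((0.5581941604614258, -0.08067001402378082), (0.2384544014930725, 0.2381051778793335), 3.7266995906829834)
deck z 0.05040163592582685
[[     0      0    560    420 234890]
 [   294    170     22     35    310]] [[279.46709524 209.52826855]
 [304.43225806 188.08064516]]
1 310 [ 0.60137603 -0.08940436  0.16203885] 0.17319212887798136
```

```bash
ls pics
```

```text
side0.png
sidez.png
top0.png
topz.png
wrist0.png
```

View pics/topz.png

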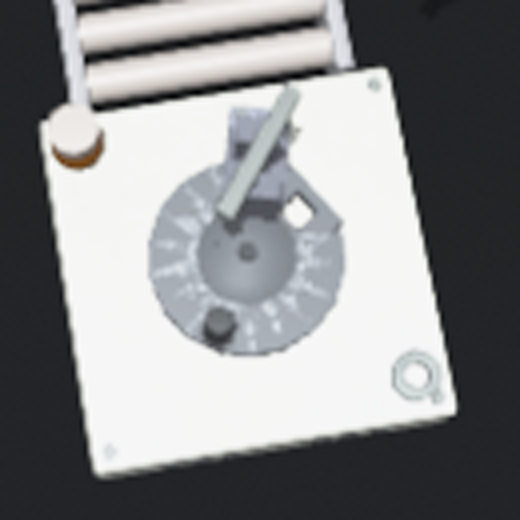

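View pics/sidez.png

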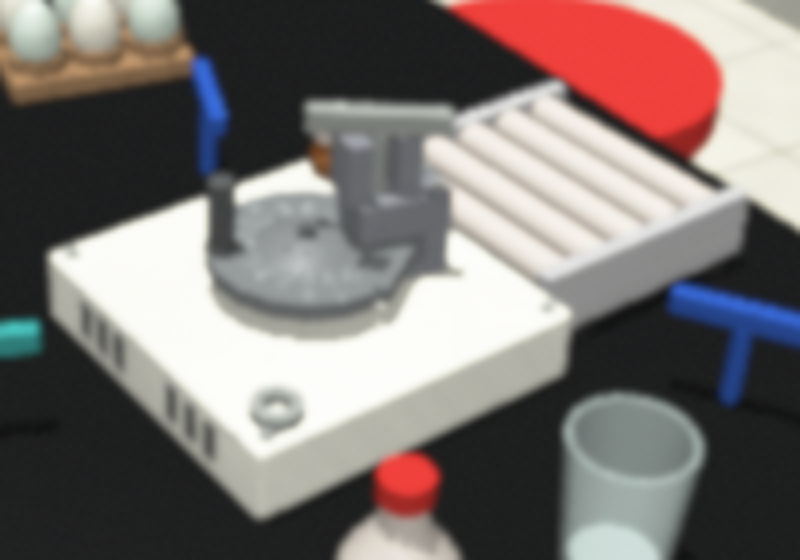

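```bash
python3 - <<'E'
from h import *
f=load("top0.npz");W=world(f);img=f["img"]
m=(abs(W[...,2]-.05)<.006)&(img.min(-1)>170)
k=cv2.connectedComponentsWithStats(m.astype(np.uint8));i=1+k[2][1:,4].argmax()
ys,xs=np.nonzero(k[1]==i)
pts=np.array([ray(f,x,y,.05)[:2] for x,y in zip(xs,ys)],np.float32)
r=cv2.minAreaRect(pts);print(r,cv2.boxPoints(r))
C=np.array(r[0]);
# bar
m=(W[...,2]>.155)&(W[...,2]<.2)&(abs(W[...,1]+.09)<.1)&(W[...,0]>.5)&(W[...,0]<.7)
ys,xs=np.nonzero(m);p=np.array([ray(f,x,y,.168)[:2] for x,y in zip(xs,ys)],np.float32)
r=cv2.minAreaRect(p);print("bar",r,np.median(W[m][:,2]));print(cv2.boxPoints(r))
b=np.array(r[0])-C;print("offset",b,np.hypot(*b),"ang",np.degrees(np.arctan2(b[1],b[0])))
# hole
m=(W[...,2]<.06)&(img.min(-1)>150);sub=m[195:210,308:322]
k=cv2.connectedComponentsWithStats(m.astype(np.uint8))
for j in range(1,k[0]):
    if 3<k[2][j,4]<200: 
        h=ray(f,*k[3][j],.072)[:2];d=h-C;print("hole?",k[2][j],k[3][j],h,np.hypot(*d),np.degrees(np.arctan2(d[1],d[0])))
# wheel plate
m=(abs(W[...,2]-.078)<.005)&(np.hypot(W[...,0]-C[0],W[...,1]-C[1])<.09)
ys,xs=np.nonzero(m);p=np.array([ray(f,x,y,.078)[:2] for x,y in zip(xs,ys)],np.float32);print("wheel circ",cv2.minEnclosingCircle(p))
# post top
m=(W[...,2]>.115)&(W[...,2]<.14)&(np.hypot(W[...,0]-C[0],W[...,1]-C[1])<.09)&(W[...,0]<C[0])
ys,xs=np.nonzero(m);p=np.array([ray(f,x,y,.128)[:2] for x,y in zip(xs,ys)]);d=p.mean(0)-C;print("post",p.mean(0),len(p),np.hypot(*d),np.degrees(np.arctan2(d[1],d[0])))
# arm pts ~0.11
m=(abs(W[...,2]-.11)<.004)&(np.hypot(W[...,0]-C[0],W[...,1]-C[1])<.1)&(W[...,0]>C[0])
print("arm",m.sum(),cv2.minAreaRect(W[m][:,:2].astype(np.float32)))
g=load("side0.npz");V=world(g)
for lo,hi in((.104,.114),(.146,.154),(.166,.171)):
  m=(V[...,2]>lo)&(V[...,2]<hi)&(np.hypot(V[...,0]-C[0],V[...,1]-C[1])<.11)&(V[...,0]>C[0]-.01)
  q=V[m][:,:2]-C;r=cv2.minAreaRect(q.astype(np.float32));print(lo,m.sum(),r);
m=(V[...,2]>.115)&(V[...,2]<.14)&(np.hypot(V[...,0]-C[0],V[...,1]-C[1])<.09)&(V[...,0]<C[0]-.01)
print("post side",V[m].mean(0))
E
```

```text
((0.5581941604614258, -0.08067001402378082), (0.2384544014930725, 0.2381051778793335), 3.7266995906829834) [[ 0.43148094  0.03038139]
 [ 0.44695717 -0.20722032]
 [ 0.6849074  -0.19172141]
 [ 0.66943115  0.04588029]]
bar ((0.6052345633506775, -0.08471827208995819), (0.024454697966575623, 0.09218189865350723), 55.891109466552734) 0.16792354748762922
[[ 0.56021583 -0.06899589]
 [ 0.63653994 -0.12068849]
 [ 0.6502533  -0.10044066]
 [ 0.5739292  -0.04874805]]
offset [ 0.0470404  -0.00404826] 0.047214276414591916 ang -4.918708216470075
hole? [478  76   9  20  38] [481.92105263  85.28947368] [ 0.87081464 -0.62137411] 0.6245738390141076 -59.964660896316495
hole? [395 107   3   5   7] [395.85714286 109.14285714] [ 0.8240759  -0.37165868] 0.3941668502614816 -47.581475979372044
hole? [249 120   3   5   7] [250.         122.42857143] [0.82574262 0.03009575] 0.28957076914723173 22.489683808254448
hole? [320 126   1   4   4] [320.  127.5] [ 0.79160942 -0.15795652] 0.24587778879247632 -18.320306526126217
hole? [255 158   3   3   4] [255.75 159.25] [0.71879928 0.02366688] 0.19152073772988465 33.0097
[... 1510 characters left out ...]
0007 162.38791064041604
wheel circ ((0.5591635704040527, -0.08306050300598145), 0.06635913997888565)
post [ 0.50996769 -0.05729301] 46 0.05359362991984072 154.1389568075963
arm 110 ((0.6134704947471619, -0.09228281676769257), (0.040370967239141464, 0.06965005397796631), 83.20227813720703)
0.104 156 ((0.05313357338309288, -0.013897446915507317), (0.036341674625873566, 0.07057763636112213), 76.82696533203125)
0.146 91 ((0.03953250125050545, -0.015257518738508224), (0.023835238069295883, 0.08780218660831451), 59.20386505126953)
0.166 97 ((0.04343642666935921, -0.0077302101999521255), (0.016099028289318085, 0.08766430616378784), 56.451812744140625)
post side [ 0.50862832 -0.05807315  0.12313098]
```

```bash
python3 -m inch '0 0.98 0.87 0 0 0 0;0 0.98 0.87 0 0 0 0;0 0.98 0.87 0 0 0 0;0 0.98 0.87 0 0 0 0;0 0.98 0.87 0 0 0 0;0 0.98 0.87 0 0 0 0;0 0.98 0.87 0 0 0 0;0 0.98 0.87 0 0 0 0;0 0.98 0.87 0 0 0 0'; python3 -m inch '0 0.7 0.87 -0.2 0 0 0.19;0 0.7 0.87 -0.2 0 0 0.19;0 0.7 0.87 -0.2 0 0 0.19;0 0.7 0.87 -0.2 0 0 0.19;0 0.7 0.87 -0.2 0 0 0.19;0 0.7 0.87 -0.2 0 0 0.19;0 0.7 0.87 -0.2 0 0 0.19;0 0.7 0.87 -0.2 0 0 0.19;0 0.7 0.87 -0.2 0 0 0.19;0 0.7 0.87 -0.2 0 0 0.19'
python3 - <<'E'
from station import arm
import cv2,numpy as np
s=arm.get_state();print({k:np.round(v,4).tolist() for k,v in s.items()})
f=arm.grab_frame("wrist");cv2.imwrite("pics/wrist1.png",f["img"][:,:,::-1]);np.savez("wrist1.npz",**f,pos=s["eef_pos"],rot=s["ee_rot"])
E
```

```text
t: 1.05
eef_pos: [0.4316, 0.265, 0.2266]
ee_rot: [3.141, 0.0, -0.399]
force: [0.5, 0.7, -0.6]
width: 0.0876
t: 2.05
eef_pos: [0.5238, -0.052, 0.2861]
ee_rot: [3.141, 0.001, -0.593]
force: [0.2, 0.4, -0.1]
width: 0.0875
{'t': 2.05, 'q': [0.2738, 0.0778, -0.2162, -0.0003, -1.2775, 0.7036], 'qd': [0.017, -0.0042, -0.0029, 0.0014, -0.0014, 0.0041], 'joint_efforts': [-0.8148, -36.163, 30.0628, 7.1249, 0.0737, 0.0027], 'eef_pos': [0.5238, -0.052, 0.2861], 'ee_rot': [3.1413, 0.0007, -0.5935], 'force': [0.2009, 0.4211, -0.1318], 'moment': [0.0406, -0.0162, 0.023], 'width': 0.0875}
```

View pics/wrist1.png

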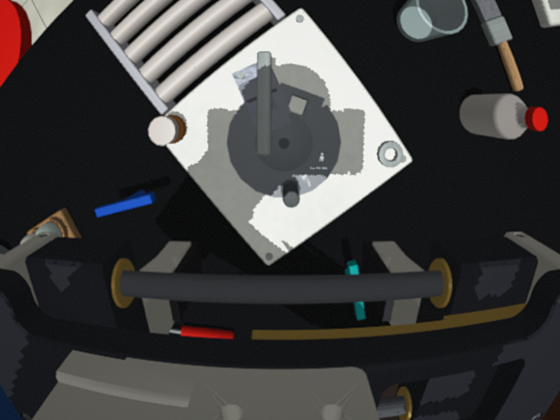

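Bar stands vertical in the wrist image at column 264, rows 52–153; hub at (284,143), hole (297,104), post (291,195), bracket arm round (262,95). Measuring from it.

```bash
cat >> h.py <<'E'
from scipy.spatial.transform import Rotation as Ro
def wray(f,u,v):
    a,b=u-f["cx"],v-f["cy"];r=np.hypot(a,b);th=r/f["fx"];s=np.sin(th)/np.maximum(r,1e-9)
    d=np.stack([a*s,-b*s,-np.cos(th)],-1)
    T=f["tool_from_camera"];R=Ro.from_euler("xyz",f["rot"]).as_matrix()
    return R@(T[:3,3])+f["pos"], d@T[:3,:3].T@R.T
def wworld(f):
    h,w=f["range_z"].shape;u,v=np.meshgrid(np.arange(w),np.arange(h))
    a,b=u-f["cx"],v-f["cy"];th=np.hypot(a,b)/f["fx"]
    o,D=wray(f,u,v);return o+D*(f["range_z"]/np.cos(th))[...,None]
def wplane(f,u,v,z):
    o,D=wray(f,np.asarray(u,float),np.asarray(v,float));return o+D*((z-o[2])/D[...,2])[...,None]
E
python3 - <<'E'
from h import *
f=load("wrist1.npz");W=wworld(f);img=f["img"]
near=(np.arange(420)<225)[:,None]&np.ones((420,560),bool)
def band(a,b): return near&(W[...,2]>a)&(W[...,2]<b)
def A(d): return np.degrees(np.arctan2(d[1],d[0]))
m=band(.155,.185)
print("bar z",np.median(W[m][:,2]),m.sum())
m=band(.160,.176);k=cv2.connectedComponentsWithStats(m.astype(np.uint8));m=k[1]==1+k[2][1:,4].argmax()
ys,xs=np.nonzero(m);P=wplane(f,xs,ys,.168)[:,:2];r=cv2.minAreaRect(P.astype(np.float32));print("bar",r,cv2.boxPoints(r).tolist())
B=np.array(r[0])
m=band(.044,.056)&(img.max(-1)>60);k=cv2.connectedComponentsWithStats(m.astype(np.uint8));m=k[1]==1+k[2][1:,4].argmax()
ys,xs=np.nonzero(m);P=wplane(f,xs,ys,.05)[:,:2];r=cv2.minAreaRect(P.astype(np.float32));print("deck",r);C=np.array(r[0])
m=band(.073,.083);ys,xs=np.nonzero(m);P=wplane(f,xs,ys,.078)[:,:2];P=P[np.hypot(*(P-C).T)<.08];Cw=np.array(cv2.minEnclosingCircle(P.astype(np.float32))[0]);print("wheel",cv2.minEnclosingCircle(P.astype(np.float32)))
print("bar rel",B-C,np.hypot(*(B-C)),A(B-C),"rel wheel",A(B-Cw),np.hypot(*(B-Cw)))
m=band(.105,.115);ys,xs=np.nonzero(m);P=wplane(f,xs,ys,.11)[:,:2];m2=(np.hypot(*(P-C).T)<.11)&(P[:,0]>C[0]);P=P[m2];print("arm",len(P),cv2.minAreaRect((P-C).astype(np.float32)))
m=band(.147,.156);print("perch",m.sum());ys,xs=np.nonzero(m);P=wplane(f,xs,ys,.152)[:,:2];P=P[np.hypot(*(P-C).T)<.11];print(cv2.minAreaRect((P-C).astype(np.float32)))
m=band(.118,.135);ys,xs=np.nonzero(m);P=wplane(f,xs,ys,.128)[:,:2];m2=P[:,0]<C[0]-.02;P=P[m2];d=P.mean(0)-C;print("post",P.mean(0),len(P),np.hypot(*d),A(d))
h=wplane(f,np.array([297.]),np.array([104.]),.078)[0][:2]-C;print("hole",np.hypot(*h),A(h), W[104,297])
c=cv2.resize(img[30:225,190:400,::-1],None,fx=3.5,fy=3,interpolation=cv2.INTER_CUBIC);c=cv2.convertScaleAbs(c,alpha=1.6);cv2.imwrite("pics/w1z.png",c[:600,:800])
E
```

```text
bar z 0.16830046980605612 1483
bar ((0.6037308573722839, -0.08624039590358734), (0.012473003007471561, 0.08865991234779358), 55.30893325805664) [[0.5637317895889282, -0.06613779813051224], [0.6366308927536011, -0.1165987029671669], [0.6437299251556396, -0.10634299367666245], [0.5708308219909668, -0.05588208884000778]]
deck ((0.5690838098526001, -0.07703974843025208), (0.25857844948768616, 0.23902596533298492), 3.8759098052978516)
wheel ((0.5604137778282166, -0.0786440297961235), 0.06662237644195557)
bar rel [ 0.03464705 -0.00920065] 0.035847870449439816 -14.871859513636643 rel wheel -9.946621055253527 0.043978109989694716
arm 861 ((0.048411063849925995, -0.012122945860028267), (0.040713466703891754, 0.06159214675426483), 78.48936462402344)
perch 997
((0.026072602719068527, -0.007559671998023987), (0.03078571707010269, 0.06705477088689804), 79.8886947631836)
post [ 0.48303966 -0.17291283] 445 0.12882252888495632 -131.90733280271027
hole 0.04109624320882254 -64.70435391651705 [ 0.58668233 -0.11582631  0.04981632]
```

View pics/w1z.png

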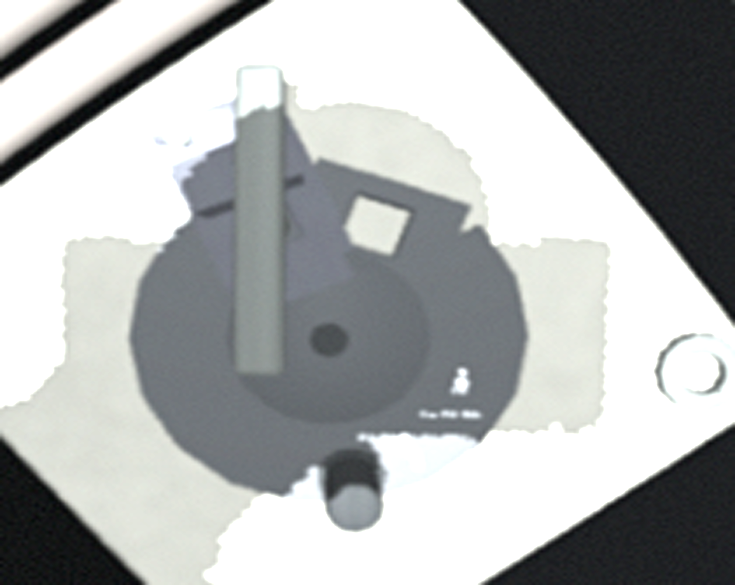

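```bash
python3 -m inch '0 0.284 -0.054 0.2 0 0 0.012;0 0.284 -0.054 0.2 0 0 0.012;0 0.284 -0.054 0.2 0 0 0.012;0 0.284 -0.054 0.43 0 0 0.012;0 0.284 -0.054 0.43 0 0 0.012;0.8 0.284 -0.054 0.43 0 0 0.012;0.8 0.284 -0.054 0.43 0 0 0.012;0.8 0.284 -0.054 0.43 0 0 0.012;0.8 0.284 -0.054 0.43 0 0 0.012;0.8 0.284 -0.054 0.43 0 0 0.012' 5
python3 - <<'E'
from station import arm
import cv2,numpy as np
s=arm.get_state();print({k:np.round(v,4).tolist() for k,v in s.items() if k in("t","eef_pos","ee_rot","force","width")})
f=arm.grab_frame("wrist");cv2.imwrite("pics/wrist2.png",f["img"][:,:,::-1]);np.savez("wrist2.npz",**f,pos=s["eef_pos"],rot=s["ee_rot"])
f=arm.grab_frame("side");cv2.imwrite("pics/side2.png",cv2.resize(f["img"][150:300,220:420,::-1],None,fx=3,fy=3,interpolation=cv2.INTER_CUBIC))
E
```

```text
t: 3.1
eef_pos: [0.6043, -0.0867, 0.159]
ee_rot: [-3.14, -0.002, -0.606]
force: [0.3, -0.3, -0.1]
width: 0.0536
{'t': 3.1, 'eef_pos': [0.6043, -0.0867, 0.159], 'ee_rot': [-3.1401, -0.0017, -0.6061], 'force': [0.2761, -0.2867, -0.127], 'width': 0.0536}
```

View pics/wrist2.png

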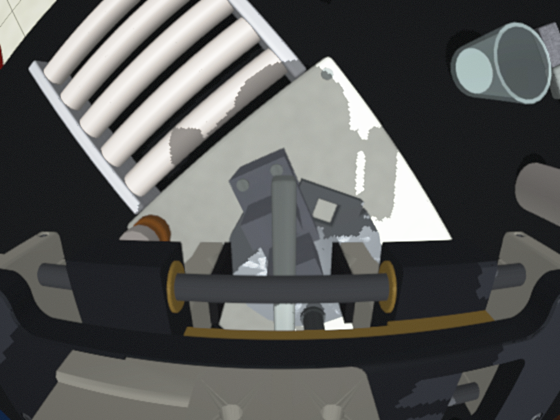

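View pics/side2.png

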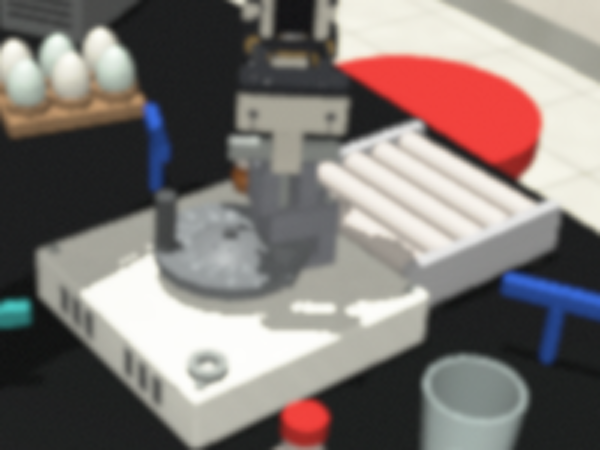

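The bar (column 284) lies centred between the fingers. Close to a loose cage, then turn.

```bash
python3 -m inch '0.82 0 0 0.01 0 0 0;0.82 0 0 0.01 0 0 0;0.82 0 0 0.01 0 0 0;0.82 0 0 0.01 0 0 0;0.82 0 0 0.01 0 0 0;0.82 0 0 0.01 0 0 0.1;0.82 0 0 0.01 0 0 0.2;0.82 0 0 0.01 0 0 0.3;0.82 0 0 0.01 0 0 0.4;0.82 0 0 0.01 0 0 0.5;0.82 0 0 0.01 0 0 0.6;0.82 0 0 0.01 0 0 0.6' 5
python3 - <<'E'
from station import arm
import cv2,numpy as np
s=arm.get_state();print({k:np.round(v,4).tolist() for k,v in s.items() if k in("t","eef_pos","ee_rot","force","width")})
f=arm.grab_frame("wrist");cv2.imwrite("pics/wrist3.png",f["img"][:,:,::-1]);np.savez("wrist3.npz",**f,pos=s["eef_pos"],rot=s["ee_rot"])
E
```

```text
t: 4.4
eef_pos: [0.6038, -0.0869, 0.1546]
ee_rot: [-3.142, -0.0, -1.236]
force: [0.3, -0.4, -0.2]
width: 0.0159
{'t': 4.4, 'eef_pos': [0.6038, -0.0869, 0.1546], 'ee_rot': [-3.1416, -0.0, -1.2362], 'force': [0.3483, -0.3623, -0.1588], 'width': 0.0159}
```

View pics/wrist3.png

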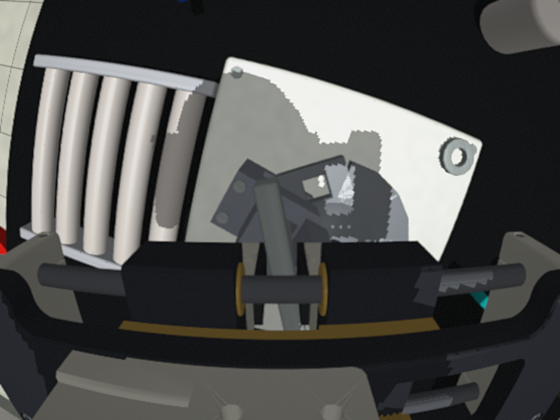

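The bar follows with about 9° lag (tilted in the image from (268,180) to (290,320)). Turn further.

```bash
python3 -m inch '0.82 0 0 0 0 0 0.1;0.82 0 0 0 0 0 0.2;0.82 0 0 0 0 0 0.3;0.82 0 0 0 0 0 0.4;0.82 0 0 0 0 0 0.5;0.82 0 0 0 0 0 0.58;0.82 0 0 0 0 0 0.62;0.82 0 0 0 0 0 0.62;0.82 0 0 0 0 0 0.62'
cat > look.py <<'E'
from station import arm
import cv2,numpy as np,sys
from h import *
n=sys.argv[1]
s=arm.get_state();print({k:np.round(v,4).tolist() for k,v in s.items() if k in("t","eef_pos","ee_rot","force","width")})
for c in sys.argv[2:]:
    f=arm.grab_frame(c);np.savez(f"{c}{n}.npz",**f,pos=s["eef_pos"],rot=s["ee_rot"])
    i=f["img"][:,:,::-1]
    if c=="side": i=cv2.resize(i[150:300,220:420],None,fx=3,fy=3,interpolation=cv2.INTER_CUBIC)
    if c=="top": i=cv2.resize(i[150:290,240:370],None,fx=4,fy=4,interpolation=cv2.INTER_CUBIC)
    cv2.imwrite(f"pics/{c}{n}.png",i)
E
python3 look.py 4 wrist side
```

```text
t: 5.35
eef_pos: [0.6038, -0.0869, 0.1546]
ee_rot: [-3.142, 0.0, -1.881]
force: [0.5, -0.6, 0.4]
width: 0.0158
{'t': 5.35, 'eef_pos': [0.6038, -0.0869, 0.1546], 'ee_rot': [-3.1416, 0.0, -1.8808], 'force': [0.5208, -0.6361, 0.4202], 'width': 0.0158}
```

View pics/wrist4.png

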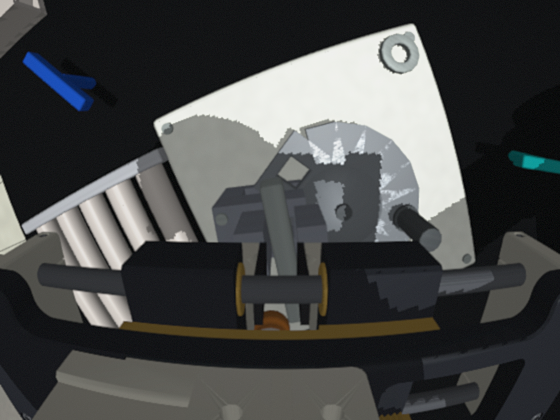

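View pics/side4.png

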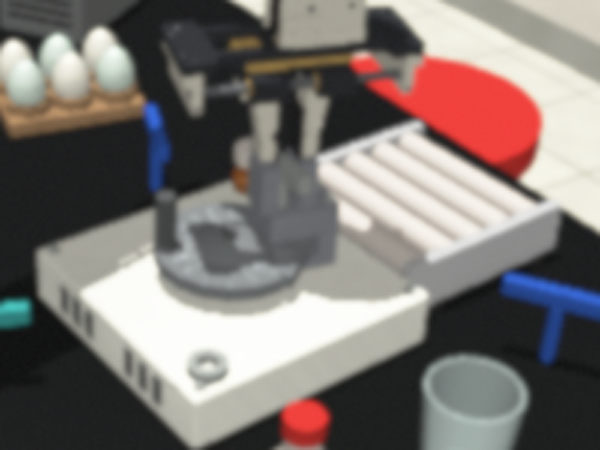

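```bash
python3 - <<'E'
from h import *
f=load("wrist4.npz");W=wworld(f)
for p in [(275,200),(280,230),(250,200),(315,215)]: print(p,np.round(W[p[1],p[0]],3))
m=np.zeros(W.shape[:2],bool);m[184:240,262:300]=1
z=W[m][:,2];print(np.histogram(z,bins=np.arange(.1,.18,.008)))
E
python3 -m inch '0.82 0 0 -0.05 0 0 0;0.82 0 0 -0.15 0 0 0;0.82 0 0 -0.3 0 0 0;0.82 0 0 -0.4 0 0 0;0.82 0 0 -0.4 0 0 0'
python3 look.py 5 wrist side
```

```text
(275, 200) [ 0.597 -0.118  0.156]
(280, 230) [ 0.6   -0.102  0.155]
(250, 200) [ 0.619 -0.11   0.102]
(315, 215) [ 0.58  -0.097  0.135]
(array([  51,  287,   49,   62,   54,   58, 1148,  216,    0]), array([0.1  , 0.108, 0.116, 0.124, 0.132, 0.14 , 0.148, 0.156, 0.164,
       0.172]))
t: 5.95
eef_pos: [0.606, -0.0871, 0.2801]
ee_rot: [-3.133, 0.002, -1.882]
force: [-0.7, 0.1, -0.3]
width: 0.0159
{'t': 5.95, 'eef_pos': [0.606, -0.0871, 0.2801], 'ee_rot': [-3.1334, 0.0025, -1.882], 'force': [-0.7336, 0.056, -0.2894], 'width': 0.0159}
```

View pics/wrist5.png

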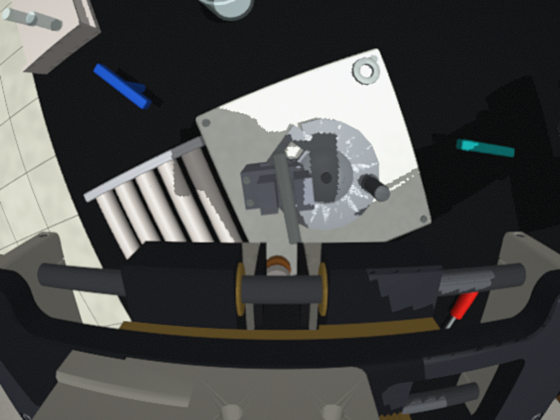

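View pics/side5.png

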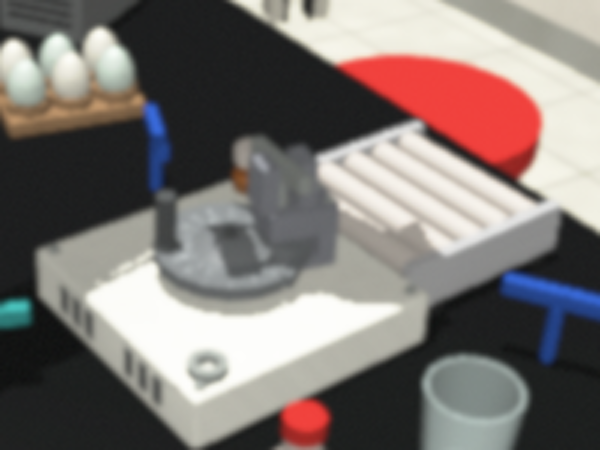

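The bar now lies in the slot between the perches (wrist image (278,155)–(293,240)). Measuring bar height, post, hole and bracket again.

```bash
python3 - <<'E'
from h import *
f=load("wrist5.npz");W=wworld(f);img=f["img"]
C=np.array([.5595,-.0795])
def A(d): return np.degrees(np.arctan2(d[1],d[0]))
r=np.hypot(W[...,0]-C[0],W[...,1]-C[1])
v=np.arange(420)[:,None]<238
m=v&(W[...,2]>.140)&(r<.11);print("high z hist",np.histogram(W[m][:,2],np.arange(.14,.176,.004)))
m=v&(abs(W[...,2]-.11)<.005)&(r<.11)&(W[...,0]>C[0]);q=cv2.minAreaRect((W[m][:,:2]-C).astype(np.float32));print("arm",m.sum(),q)
m=v&(W[...,2]>.115)&(W[...,2]<.14)&(r<.08)&(W[...,0]<C[0]-.02);q=W[m];print("post",q.mean(0),len(q),A(q.mean(0)[:2]-C),np.hypot(*(q.mean(0)[:2]-C)))
m=v&(W[...,2]>.122)&(W[...,2]<.14)&(r<.08)&(W[...,0]<C[0]-.02);q=W[m];print("post top",np.median(q,0),len(q))
m=v&(r<.056)&(r>.034)&(W[...,2]<.064)&(img.min(-1)>100);ys,xs=np.nonzero(m);print(len(xs),xs.mean(),ys.mean());
for z in(.066,.078):
  h=wplane(f,xs.mean(),ys.mean(),z)[:2]-C;print("hole",np.hypot(*h),A(h))
E
```

```text
high z hist (array([  38,   68,  667, 1552,   78,    0,    0,    0]), array([0.14 , 0.144, 0.148, 0.152, 0.156, 0.16 , 0.164, 0.168, 0.172]))
arm 927 ((0.054010674357414246, -0.008603338152170181), (0.04055541753768921, 0.07005968689918518), 78.77967834472656)
post [ 0.51206486 -0.05574414  0.12677843] 288 153.39796373477458 0.053051232630520855
post top [ 0.51160892 -0.05528035  0.1283838 ] 249
190 292.7 150.53684210526316
hole 0.04343513589954065 -53.315797001299515
hole 0.04449629927340394 -54.48410763764892
```

Pin is resting at the expected height (bar top 152–153 mm); post at (0.512,-0.056), bracket at −11°, hole −54°, so ~0.75 rad to go. Move to beside the post, tool yaw 0, fingers shut.

```bash
python3 -m inch '1 -0.178 0.393 0 0 0 -0.14;1 -0.178 0.393 0 0 0 -0.28;1 -0.178 0.393 0 0 0 -0.42;1 -0.178 0.393 0 0 0 -0.56;1 -0.178 0.393 0 0 0 -0.7;1 -0.178 0.393 0 0 0 -0.84;1 -0.178 0.393 0 0 0 -1;1 -0.178 0.393 0 0 0 -1;1 -0.178 0.393 0 0 0 -1' 20; python3 -m inch '1 0 0 0 0 0 -0.14;1 0 0 0 0 0 -0.28;1 0 0 0 0 0 -0.42;1 0 0 0 0 0 -0.56;1 0 0 0 0 0 -0.7;1 0 0 0 0 0 -0.8;1 0 0 0 0 0 -0.8;1 0 0 0 0 0 -0.8'
python3 look.py 6 wrist side
```

```text
t: 6.95
eef_pos: [0.5076, 0.0001, 0.2736]
ee_rot: [3.14, 0.001, -0.84]
force: [-0.1, -0.3, -1.0]
width: 0.0005
t: 7.75
eef_pos: [0.5079, 0.0002, 0.2742]
ee_rot: [3.141, 0.001, -0.004]
force: [-0.1, -1.2, -0.1]
width: 0.0004
{'t': 7.75, 'eef_pos': [0.5079, 0.0002, 0.2742], 'ee_rot': [3.1414, 0.0005, -0.0041], 'force': [-0.0515, -1.1731, -0.1011], 'width': 0.0004}
```

View pics/wrist6.png

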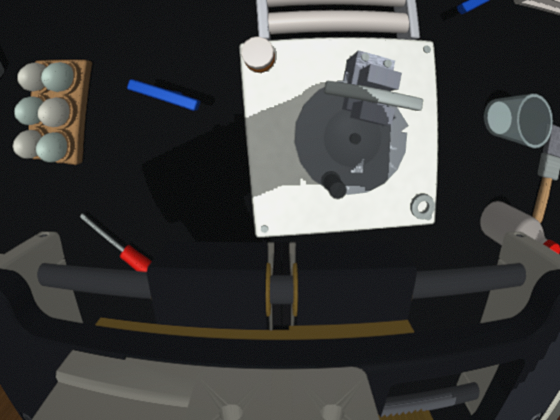

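View pics/side6.png

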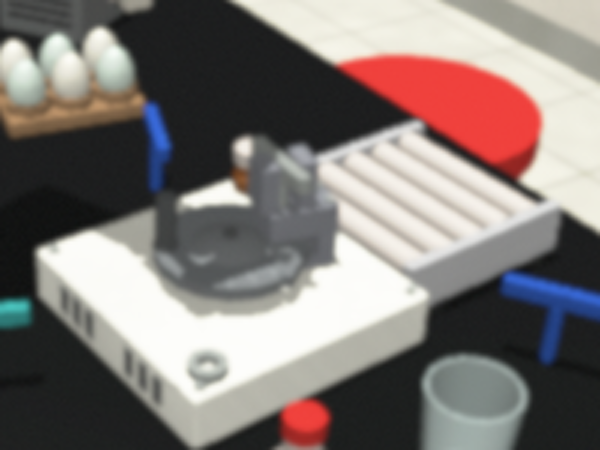

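```bash
python3 -m inch '1 0 0 0.16 0 0 0;1 0 0 0.32 0 0 0;1 0 0 0.48 0 0 0;1 0 0 0.56 0 0 0;1 0 0 0.59 0 0 0;1 0 0.02 0.59 0 0 0;1 0 0.04 0.59 0 0 0;1 0 0.06 0.59 0 0 0;1 0 0.06 0.59 0 0 0'
python3 look.py 7 wrist side top
```

```text
t: 8.75
eef_pos: [0.5088, -0.0184, 0.0989]
ee_rot: [-3.141, -0.002, -0.0]
force: [0.1, -0.0, 0.9]
width: 0.0002
{'t': 8.75, 'eef_pos': [0.5088, -0.0184, 0.0989], 'ee_rot': [-3.1409, -0.0024, -0.0001], 'force': [0.0898, -0.0438, 0.9499], 'width': 0.0002}
```

View pics/wrist7.png

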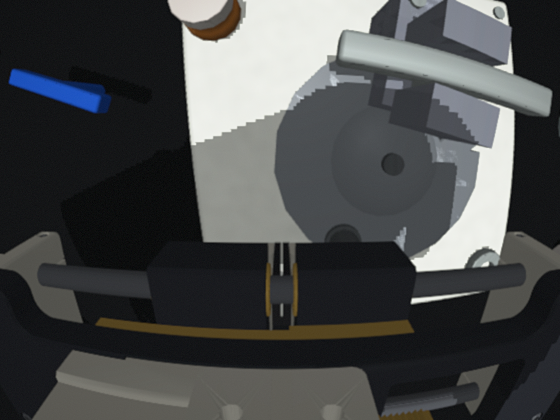

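View pics/side7.png

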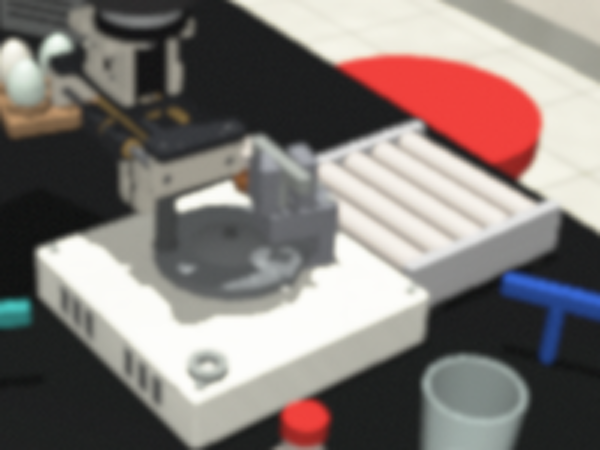

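View pics/top7.png

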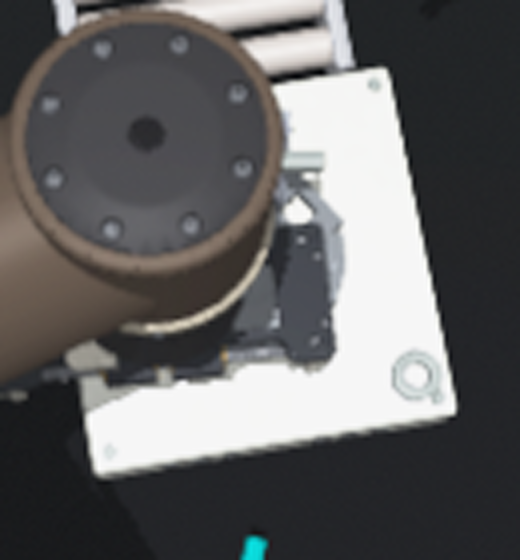

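Wrist view shows the bar (340–550, 45–100) unobstructed. Push in the first, uncritical part.

```bash
cat > mon.py <<'E'
import sys
from station import arm
from h import *
s=arm.get_state();print({k:np.round(v,4).tolist() for k,v in s.items() if k in("t","eef_pos","force")})
f=arm.grab_frame("wrist");f["pos"]=s["eef_pos"];f["rot"]=s["ee_rot"];W=wworld(f);C=np.array([.5595,-.0795])
cv2.imwrite(f"pics/m{sys.argv[1]}.png",f["img"][:,:,::-1])
v=np.arange(420)[:,None]<238
r=np.hypot(W[...,0]-.6037,W[...,1]+.0875);im=f["img"].astype(int)
m=v&(r<.045)&(W[...,2]>.10)
a=W-np.array([.6037,-.0875,0]);b=np.radians(-100.5);al=abs(a[...,0]*np.cos(b)+a[...,1]*np.sin(b));ac=abs(-a[...,0]*np.sin(b)+a[...,1]*np.cos(b))
for lo,hi in((0,.012),(.02,.04)):
    q=W[v&(al<hi)&(al>lo)&(ac<.005)];print("bar z",lo,len(q),np.round(np.percentile(q[:,2],[10,50,90]),4) if len(q) else "")
m=v&(np.hypot(W[...,0]-C[0],W[...,1]-C[1])<.056)&(np.hypot(W[...,0]-C[0],W[...,1]-C[1])>.034)&(W[...,2]<.064)
ys,xs=np.nonzero(m)
if len(xs): h=wplane(f,xs.mean(),ys.mean(),.072)[:2]-C;print("hole",len(xs),np.hypot(*h),np.degrees(np.arctan2(h[1],h[0])))
E
python3 mon.py 0
python3 -m inch '1 0 0.008 0 0 0 0;1 0 0.016 0 0 0 0;1 0 0.024 0 0 0 0;1 0 0.032 0 0 0 0;1 0 0.04 0 0 0 0;1 0 0.048 0 0 0 0;1 0 0.056 0 0 0 0;1 0 0.064 0 0 0 0'
python3 mon.py 1
```

```text
{'t': 8.9, 'eef_pos': [0.5084, -0.0178, 0.0983], 'force': [0.1307, 0.0882, 0.5207]}
bar z 0 1445 [0.151  0.1526 0.1539]
bar z 0.02 2542 [0.0786 0.1503 0.1557]
t: 9.75
eef_pos: [0.5065, -0.0364, 0.097]
ee_rot: [-3.141, 0.003, 0.0]
force: [-5.8, 7.6, 2.2]
width: 0.0004
{'t': 9.75, 'eef_pos': [0.5065, -0.0364, 0.097], 'force': [-5.8191, 7.6138, 2.2442]}
bar z 0 1653 [0.1512 0.1525 0.1538]
bar z 0.02 2621 [0.0786 0.1505 0.1559]
```

View pics/m1.png

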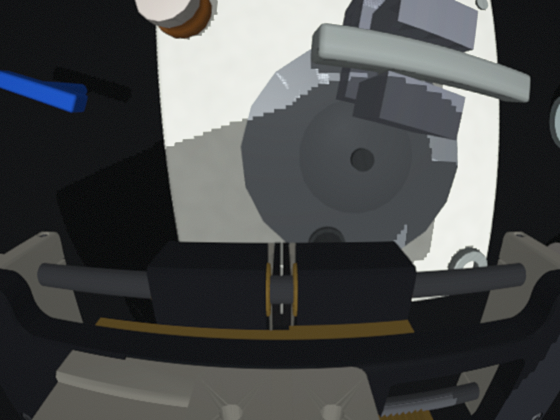

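```bash
python3 look.py 8 side
```

```text
{'t': 9.8, 'eef_pos': [0.5066, -0.0367, 0.097], 'ee_rot': [-3.1406, 0.0025, 0.0003], 'force': [-5.7109, 6.8841, 1.9623], 'width': 0.0008}
```

View pics/side8.png

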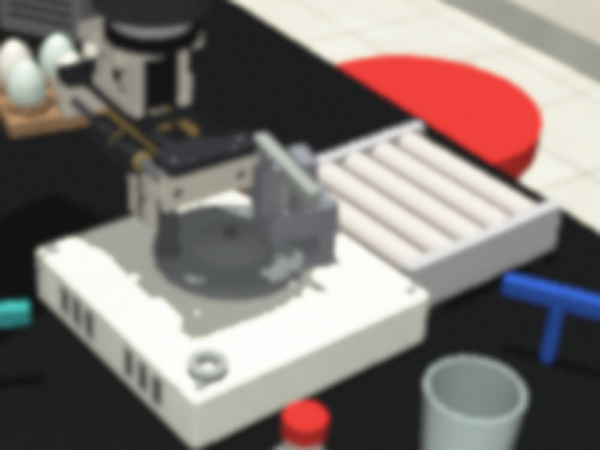

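Contact made (friction gives the x share). Follow the arc now, 2 mm per row.

```bash

python3 -m inch '1 -0.003 0.007 0 0 0 0;1 -0.006 0.014 0 0 0 0;1 -0.008 0.02 0 0 0 0;1 -0.01 0.027 0 0 0 0;1 -0.012 0.034 0 0 0 0;1 -0.014 0.041 0 0 0 0;1 -0.016 0.048 0 0 0 0;1 -0.017 0.055 0 0 0 0;1 -0.018 0.062 0 0 0 0'
python3 mon.py 2; python3 look.py 9 side
```

```text
t: 10.75
eef_pos: [0.5016, -0.0551, 0.0971]
ee_rot: [-3.141, 0.002, 0.0]
force: [-3.7, 6.7, 1.0]
width: 0.0004
{'t': 10.75, 'eef_pos': [0.5016, -0.0551, 0.0971], 'force': [-3.6741, 6.7358, 0.9719]}
bar z 0 1939 [0.1513 0.1526 0.1538]
bar z 0.02 3157 [0.0787 0.1503 0.156 ]
{'t': 10.8, 'eef_pos': [0.5016, -0.0553, 0.0971], 'ee_rot': [-3.1407, 0.0019, 0.0005], 'force': [-3.4243, 5.5811, 1.2101], 'width': 0.0005}
```

View pics/m2.png

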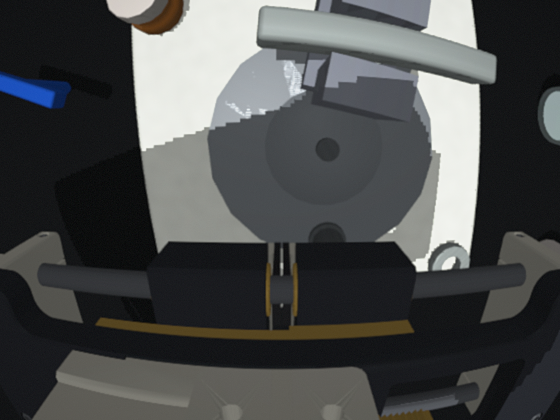

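View pics/side9.png

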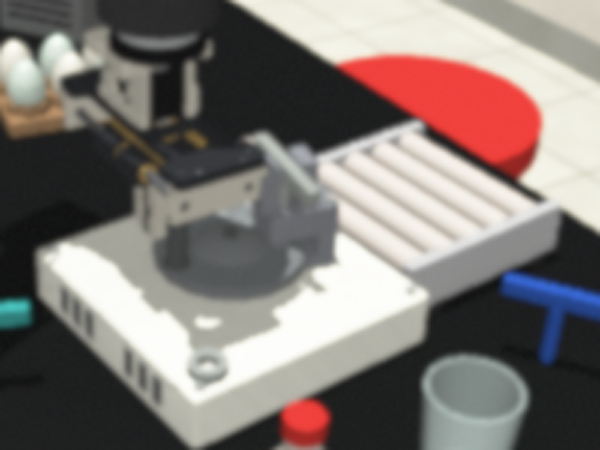

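```bash

python3 -m inch '1 -0.001 0.007 0 0 0 0;1 -0.001 0.014 0 0 0 0;1 -0.001 0.02 0 0 0 0;1 0 0.027 0 0 0 0;1 0.001 0.034 0 0 0 0;1 0.001 0.034 0 0 0 0'
python3 mon.py 3
python3 - <<'E'
from station import arm
from h import *
s=arm.get_state();f=arm.grab_frame("wrist");f["pos"]=s["eef_pos"];f["rot"]=s["ee_rot"];W=wworld(f)
v=np.arange(420)[:,None]<242
m=v&(W[...,2]>.11)&(W[...,2]<.135)&(np.hypot(W[...,0]-.5595,W[...,1]+.0795)<.07)&(W[...,0]<.54)
ys,xs=np.nonzero(m);print(len(xs),xs.mean(),ys.mean(),xs.min(),xs.max(),np.median(W[m],0));
E
```

```text
t: 11.45
eef_pos: [0.502, -0.0655, 0.0971]
ee_rot: [-3.141, 0.002, 0.0]
force: [-3.9, 5.2, -0.6]
width: 0.0005
{'t': 11.45, 'eef_pos': [0.502, -0.0655, 0.0971], 'force': [-3.8663, 5.2011, -0.5729]}
bar z 0 1232 [0.1255 0.1265 0.1273]
bar z 0.02 1693 [0.1198 0.1262 0.1272]<stdin>:6: RuntimeWarning: Mean of empty slice.
  ret = ret.dtype.type(ret / rcount)
Traceback (most recent call last):
ValueError: zero-size array to reduction operation minimum which has no identity
```

The pin has dropped (bar top 126.5 mm → origin 110 mm), push still ~6 N. Back off at once, gently, then rise.

```bash

python3 -m inch '1 0 -0.008 0 0 0 0;1 0 -0.016 0 0 0 0;1 0 -0.024 0 0 0 0;1 0 -0.04 0 0 0 0;1 0 -0.07 0 0 0 0;1 0 -0.12 0 0 0 0;1 0 -0.12 -0.1 0 0 0;1 0 -0.12 -0.25 0 0 0;1 0 -0.12 -0.4 0 0 0;1 0 -0.12 -0.55 0 0 0;1 0 -0.12 -0.55 0 0 0'
python3 look.py 10 wrist side
```

```text
t: 12.65
eef_pos: [0.5062, -0.0291, 0.2695]
ee_rot: [-3.14, -0.011, 0.002]
force: [-0.3, 0.7, -1.1]
width: 0.0003
{'t': 12.65, 'eef_pos': [0.5062, -0.0291, 0.2695], 'ee_rot': [-3.1403, -0.0112, 0.0021], 'force': [-0.2713, 0.6657, -1.0608], 'width': 0.0003}
```

View pics/wrist10.png

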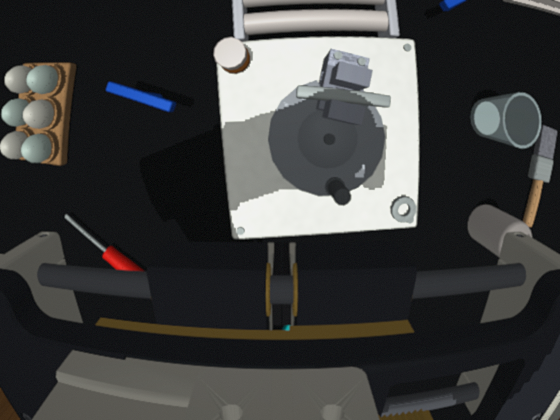

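View pics/side10.png

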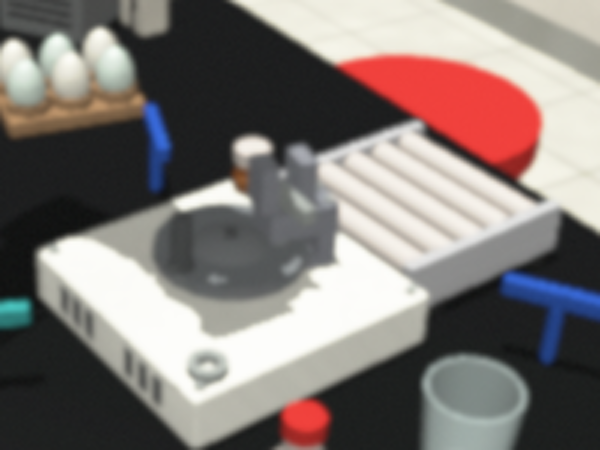

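The bar sits deep in the slot (wrist (297–390, 88–105)) and the post stands turned at (342,192). Last numeric check of pin height, post and bystanders.

```bash
python3 -m inch '1 0 0 0 0 0 0;1 0 0 0 0 0 0;1 0 0 0 0 0 0;1 0 0 0 0 0 0;1 0 0 0 0 0 0'; python3 mon.py 11; python3 - <<'E'
from station import arm
from h import *
s=arm.get_state();f=arm.grab_frame("wrist");f["pos"]=s["eef_pos"];f["rot"]=s["ee_rot"];W=wworld(f);C=np.array([.5595,-.0795])
v=np.arange(420)[:,None]<235
m=v&(W[...,2]>.12)&(W[...,2]<.135)&(np.hypot(W[...,0]-C[0],W[...,1]-C[1])<.07)&(W[...,0]<.53)
p=W[m].mean(0);d=p[:2]-C;print("post",m.sum(),p,np.degrees(np.arctan2(d[1],d[0]))%360)
g=arm.grab_frame("side");o=load("side0.npz");D=cv2.absdiff(g["img"],o["img"]).max(-1)>70
k=cv2.connectedComponentsWithStats(cv2.morphologyEx(D.astype(np.uint8),cv2.MORPH_OPEN,np.ones((3,3))));print([x.tolist() for x in k[2][1:]])
E
```

```text
t: 13.25
eef_pos: [0.5029, -0.0298, 0.2622]
ee_rot: [3.141, 0.001, 0.001]
force: [-0.6, -0.3, 0.2]
width: 0.0008
{'t': 13.25, 'eef_pos': [0.5029, -0.0298, 0.2622], 'force': [-0.5977, -0.2723, 0.1694]}
bar z 0 277 [0.1261 0.127  0.1282]
bar z 0.02 408 [0.1159 0.1268 0.1287]
post 310 [ 0.50705161 -0.08616684  0.12770994] 187.24415578835388
[[58, 0, 47, 62, 2047], [233, 0, 72, 136, 5719], [0, 52, 34, 127, 2254], [86, 66, 10, 14, 113], [100, 71, 14, 18, 201], [80, 92, 7, 3, 21], [87, 94, 19, 10, 100], [90, 104, 10, 11, 87], [260, 136, 29, 28, 410], [287, 136, 16, 9, 110], [310, 195, 8, 9, 43], [322, 196, 11, 4, 39], [299, 198, 9, 4, 31], [64, 205, 5, 16, 58], [58, 216, 4, 7, 22], [273, 219, 4, 4, 14], [250, 220, 22, 21, 260], [276, 220, 34, 25, 375], [287, 255, 16, 7, 85]]
```

```bash
python3 -c "
from station import arm
print(arm.job_done())"
```

```text
the job is handed in; nothing more can be done
None
```

The lock pin now holds the tension wheel, and I handed the job in at about 13.4 s on the robot's clock. The job call gave no verdict.

**What I did:** I closed the gripper loosely round the pin's cross bar and turned it about 66° clockwise. The pin dropped into the slot (bar top at 152.5 mm) and rested on the wheel. I then pushed the crank post anticlockwise with shut fingers until the pin fell through the hole. I backed off straight away and lifted clear.

**Last checks:**
- **Pin:** the bar top is at 127 mm, so the pin's origin is near 111 mm. It stayed there after release.
- **Wheel:** the spring has not returned it. The post sits at about 187°, against 153.5° at the start, so the pin holds about 0.6 rad.
- **Forces:** the push read at most about 10 N in the readings I took, and 6–7 N when the pin was found in. No steep rise appeared.
- **Bystanders:** comparing the side view before and after showed changes only around the arm, its shadow, the pin and the wheel.

**One disagreement:** from the hole's position in the images I expected a turn of about 0.75 rad, but the pin went in earlier. The held turn of about 0.6 rad is lower than that estimate. Part of the gap is play between the pin and the hole, and the rest is probably error in my angle measurements.

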